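# Sweep steel offcuts into the scrap bay

## Task

Clear the welding bench: with the fingers, sweep the three loose steel offcuts (the pipe ring, the square tube piece and the flat bar piece) along the bench into the three-sided scrap bay until each lies wholly inside it with nothing sticking out of its open front. Slide them, do not pick them up, and leave everything else on the bench where it is.

Things in the scene. Friction and masses are not known exactly. Their poses are not given: they have to be found in the camera images.
- bay: scrap bay: fixed three-sided dark steel fence, open to the robot (own -x), left or right, yaw up to 0.25 rad. Origin: middle of its floor (the bench itself, no sill). Inside 110 mm along its x (mouth line x = -55, back wall's inner face x = +55 mm), 200 mm along its y (side walls' inner faces y = -100, +100 mm). Walls 5 mm thick, 28 mm high; outside each side a flange 22 mm wide, 7 mm high with bolts
- jig: fixed grey welding jig with a steel tee joint on it, beside the bay on the other half of the bench. A block 80 mm (its x, from +20 to +100 mm of its origin) by 130 mm (its y, centred), up to 64 mm high. Leave it
- pipe: offcut of steel pipe, a ring standing flat on its end: 42 mm outside, 35 mm inside diameter, 25 mm high, about 75 g; origin at the centre of its underside. Slides on the bench when pushed
- tube: offcut of square steel tube standing on its end (a hollow square frame): 40 x 40 mm outside along its x and y, 3 mm wall, 30 mm high, about 105 g; origin at the centre of its underside. Slides when pushed
- bar: solid offcut of flat steel bar lying flat: 50 mm (its x) by 30 mm (its y), 12 mm high, about 140 g; origin at the centre of its underside. Slides when pushed
- tube_c0 (a point): bottom corner of the square tube offcut, at its own +x +y
- tube_c1 (a point): bottom corner of the square tube offcut, at its own +x -y
- tube_c2 (a point): bottom corner of the square tube offcut, at its own -x +y
- tube_c3 (a point): bottom corner of the square tube offcut, at its own -x -y
- bar_c0 (a point): bottom corner of the flat bar offcut, at its own +x +y
- bar_c1 (a point): bottom corner of the flat bar offcut, at its own +x -y
- bar_c2 (a point): bottom corner of the flat bar offcut, at its own -x +y
- bar_c3 (a point): bottom corner of the flat bar offcut, at its own -x -y
- square: magnetic welding square: a flat grey and black triangle, legs 56 mm, 18 mm thick, lying flat; right-angled corner at its own x, y = -28, -28 mm, the other two at +28, -28 and -28, +28 mm; a bystander standing among the offcuts, leave it where it is
- jar: small white screw jar of nozzle gel, 50 mm diameter, 45 mm high, standing; origin at the centre of its underside; a bystander standing among the offcuts, leave it where it is
- hammer: hammer 260 mm long lying at the right of the work, roughly along x; origin at the middle of its underside; leave it
- brush: hand brush 240 mm long lying at the left of the work, roughly along x; origin at the middle of its underside; leave it
- tape: tape measure standing on edge, 30 x 65 mm, 60 mm high, at the left; origin at the centre of its underside; leave it
- tin: plain steel tin, 60 mm diameter, 60 mm high, standing at the right; origin at the centre of its underside; leave it

How it is judged:
By the outcome, as a careful person would: the job done as asked, in the order asked, and still so for the second after the job is handed in, with the robot touching nothing.
It also fails if it takes over 72 s, if anything falls off the work surface, if the arm or the gripper's body presses on something with over 40 N, if the wrist force passes 120 N, or if a joint passes its speed limit or range.

## Robot

A 6-joint arm with a two-finger parallel gripper is mounted at the origin on the work surface. World frame = base frame: x ahead of the robot, y to its left, z up, the work surface at z = 0. Lengths are in m, angles in degrees, forces in N, time in s.
With the tool pointing down it reaches from about 0.25 to 0.725 m from the base axis. Payload 9.7 kg.
Tool frame: the origin (TCP) lies between the finger pads; the fingertips stand 17 mm ahead of it and the grasp point (between the pads) lies 2 mm behind it; z points along the fingers, y is the direction in which the jaws open and shut (so a half turn about z gives the same grasp; the last joint's range is limited). The gripper opens to 85 mm and grips with 20 to 120 N. Pads are 22 mm wide; open, the fingers measure 114 mm over their backs; the gripper's body (76 mm by 85 mm) begins 54 mm behind the grasp point. The pads swing forward as they close: fully open they stand 13 mm farther back than shut.
Start: joints at [-75.86, 4.979, 10.078, 95.1, 0, 90], TCP at [0.134, -0.533, 0.248] pointing down, gripper open.
Joint ranges: [-179.16, 179.16], [-48.56, 103.87], [-65.8, 70.77], [-126.05, 130.52], [-82.76, 87.17], [-180, 180]. Speed limits (degrees/s): [127.2, 127.2, 147.25, 180, 180, 180].

## Interface

Orientations are given as [roll, pitch, yaw] about the fixed x, y, z axes, in that order (R = Rz(yaw) Ry(pitch) Rx(roll)).
In Python, from workcell import monitor, cams, order gives the robot as it stands. The module is installed in compiled form; this text tells all that it offers.
- The arm moves only by the shell command python3 -m handwheel 'ROWS' [OPENING] [FORCE]. ROWS is JSON, a list of rows, each a list of 6 numbers: the shift along the tool's x, y, z in m, then the turn, a rotation vector about the tool's x, y, z in degrees. In form: [[tx, ty, tz, wx, wy, wz], ...]. A call has exactly 8 rows; each row shifts and turns the commanded pose from where the row before left it, along the tool's axes as they then stand; what a row does not reach is not made up. A row lasts 1/12 s, in which the tool goes at most 41.7 mm and 7.16 degrees, less where a joint would pass 70% of its speed; a pose out of reach is approached as far as the arm can. A call is refused whole if a number of a shift passes 0.0417 or a number of a turn 7.16, either way. A call with a gripper value outside its range is refused whole. OPENING is the opening, from -1 (shut) to 1 (fully open), set as the call begins (- or left out, the last holds). The fingers move at their own pace and stop on an object; FORCE is the grip in N (left out, the last holds). Time passes only in rows, so rows that do not move let the fingers close, or fill a call up. It gives the time, the measured TCP pose, the force and the opening at its end, in the units of the state.
- monitor.get_obs(): the state, without advancing time (a new reading comes with each control period).
- cams.camera(name): name is "scene" or "side" or "wrist"; returns a dict with "img" (480x640x3 uint8, red, green, blue), "depth" (480x640 float32, m along the optical axis (not along the pixel's ray), 0 where there is no reading), "fx", "fy", "cx", "cy" (pixels), "rvec" (rotation vector, rad) and "tvec" (3), from world to camera coordinates, as OpenCV has them; the wrist camera has in their place "tool_from_camera" (4x4, takes a point from camera to tool coordinates, whose origin is the TCP and whose axes are the flange's). Camera axes: x right, y down, z forward; pixel columns grow to the right and rows downward; lengths in m; the calibration is good to about 2 mm. A picture is of the moment at which its call begins: read the wrist's pose just before it.
- order.job_done(): hands the job in, once; it reports no verdict.
The state is a dict: "time": time; "q": joint angles; "qd": joint speeds; "joint_efforts": joint torques, N m; "ee_pos": TCP position; "tcp_rot": TCP orientation; "wrist_force": force on the tool from outside, world axes, zero at the start; "torque": the same for the moment, N m; "opening": finger opening in m.
Only numpy, scipy, OpenCV 4.12 (cv2) and the standard library are available. Lean on these libraries where they do the work, as an engineer would, in place of code of your own. Each camera call takes 0.05 s, during which the arm holds its last target. There are 200 camera calls.

## Working session

There is one attempt and no reset: what is moved stays moved. The work goes in short steps, Python scripts to look and compute and a shell command to move; the robot and the scene stay as the last step left them, time stands still between calls to the robot, and variables do not carry over. Pictures are saved under pics/ and viewed, about 8 in all and at most 12, crops included, and the job is handed in when it is done.

```bash
mkdir -p pics; cat > h.py <<'E'
import numpy as np, cv2
from workcell import monitor, cams, order
def snap(n,f):
    c=cams.camera(n); cv2.imwrite('pics/'+f,c['img'][:,:,::-1]); 
    np.savez('pics/'+f[:-4]+'.npz',**{k:v for k,v in c.items()}); return c
def ray(c,u,v,z):
    R=cv2.Rodrigues(np.array(c['rvec'],float))[0]; t=np.array(c['tvec'],float).ravel()
    o=-R.T@t; d=R.T@np.array([(u-c['cx'])/c['fx'],(v-c['cy'])/c['fy'],1.])
    return o+d*(z-o[2])/d[2]
def proj(c,P):
    K=np.array([[c['fx'],0,c['cx']],[0,c['fy'],c['cy']],[0,0,1.]])
    return cv2.projectPoints(np.array(P,float).reshape(-1,3),np.array(c['rvec'],float),np.array(c['tvec'],float),K,None)[0].reshape(-1,2)
def cloud(c):
    R=cv2.Rodrigues(np.array(c['rvec'],float))[0]; t=np.array(c['tvec'],float).ravel()
    v,u=np.mgrid[:480,:640]; d=c['depth']
    P=np.stack([(u-c['cx'])/c['fx']*d,(v-c['cy'])/c['fy']*d,d],-1)
    W=(P-t)@R; W[d==0]=np.nan; return W
E
python3 - <<'E'
from h import *
for n in('scene','side'):
    c=snap(n,n+'0.png'); R=cv2.Rodrigues(np.array(c['rvec'],float))[0]; print(n,-R.T@np.array(c['tvec']).ravel(), c['fx'])
    W=cloud(c); print(np.isfinite(W[...,0]).mean())
o=monitor.get_obs(); print(o)
E
```

```text
scene [1.07400575 0.57070693 0.67262374] 463.1284440069667
0.9958235677083334
side [0.07640757 0.72016882 0.9219132 ] 562.737310546672
0.9957486979166666
{'time': 0.1, 'q': array([-7.58597945e+01,  5.00801859e+00,  1.00385642e+01,  9.50976472e+01,
       -7.15937063e-04,  8.99981043e+01]), 'qd': array([ 0.02734163, -0.02741293,  0.04874191, -0.00860186, -0.01437705,
        0.09442592]), 'joint_efforts': array([-1.23187641e-03, -5.21559620e+01,  4.65655375e+01,  1.59687881e-02,
       -5.67347001e-05,  9.33636272e-06]), 'ee_pos': array([ 0.13431678, -0.53316752,  0.24764942]), 'tcp_rot': array([-1.79932898e+02,  7.13716404e-04,  1.41421021e+01]), 'wrist_force': array([-0.37484009, -0.57022635,  0.70401973]), 'torque': array([ 0.01122744, -0.01115298, -0.04216892]), 'opening': 0.08576250800172965}
```

```bash
cat >> h.py <<'E'
def topmap(cs,x0=.15,x1=.75,y0=-.4,y1=.4,s=1000):
    "image: up = +x, left = +y; col=(y1-y)*s,row=(x1-x)*s; highest point wins"
    H,Wd=int((x1-x0)*s),int((y1-y0)*s); im=np.zeros((H,Wd,3),np.uint8); hm=np.full((H,Wd),-1.)
    for c in cs:
        W=cloud(c).astype(np.float32); W=cv2.resize(W,None,fx=3,fy=3,interpolation=cv2.INTER_NEAREST) if 0 else W
        col=c['img'][:,:,::-1]
        P=W.reshape(-1,3); C=col.reshape(-1,3); ok=np.isfinite(P[:,0])&(P[:,2]<.15); P=P[ok];C=C[ok]
        o=np.argsort(P[:,2]);P=P[o];C=C[o]
        r=((x1-P[:,0])*s).astype(int); k=((y1-P[:,1])*s).astype(int)
        for dr in (0,1):
            for dk in (0,1):
                rr,kk=r+dr,k+dk; m=(rr>=0)&(rr<H)&(kk>=0)&(kk<Wd)
                rr,kk,z,cc=rr[m],kk[m],P[m,2],C[m]
                b=z>hm[rr,kk]; im[rr[b],kk[b]]=cc[b]; hm[rr[b],kk[b]]=z[b]
    return im,hm
E
python3 - <<'E'
from h import *
cs=[dict(np.load(f'pics/{n}0.npz')) for n in('scene','side')]
im,hm=topmap(cs)
for i in range(0,800,100): cv2.line(im,(i,0),(i,5),(0,0,255)); 
for i in range(0,600,100): cv2.line(im,(0,i+50),(5,i+50),(0,0,255))
cv2.imwrite('pics/top0.png',im)
E
```

```text
(no output)
```

View pics/top0.png

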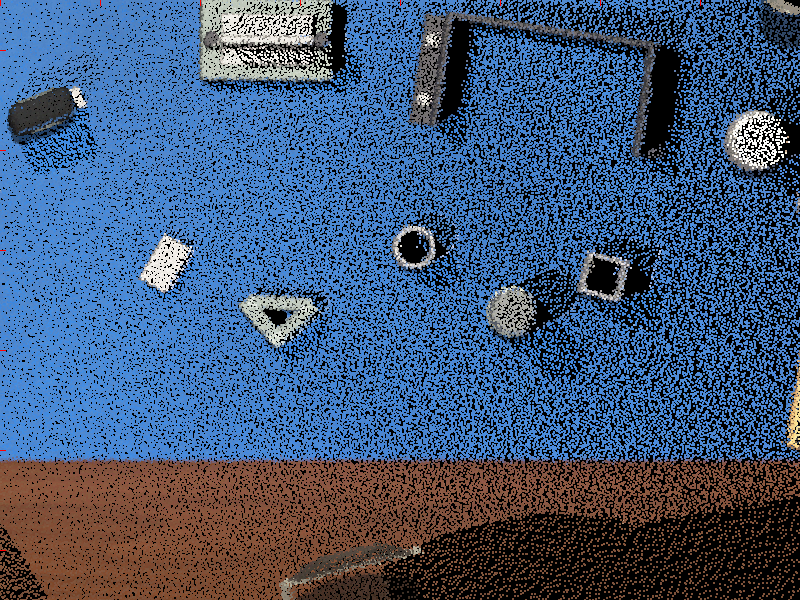

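View pics/side0.png

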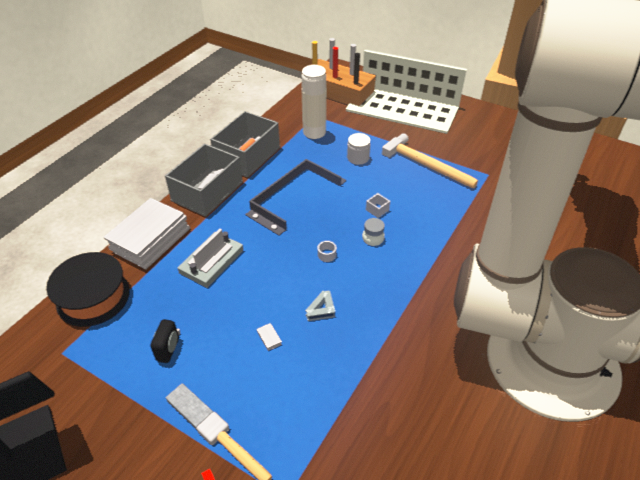

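The top map (row=(0.75−x)·1000, col=(0.4−y)·1000) shows the pipe at (414,247), tube at (604,278) and bar at (167,264). The jar is at (513,311) and the square at (278,315). The bay mouth runs from (437,125) to (637,155). The side view confirms the layout. Next I'll get finer numbers from the depth.

```bash
cat >> h.py <<'E'
def rect(P,zr,box):
    "min-area rectangle of points with height in zr within box (x0,x1,y0,y1): centre mm, sizes, long-axis angle"
    m=(P[:,2]>zr[0])&(P[:,2]<zr[1])&(P[:,0]>box[0])&(P[:,0]<box[1])&(P[:,1]>box[2])&(P[:,1]<box[3])
    Q=(P[m,:2]*1000).astype(np.float32)
    if len(Q)<6: return None
    (c,s,a)=cv2.minAreaRect(Q); 
    if s[0]<s[1]: s=s[::-1]; a+=90
    return np.round(c,1),np.round(s,1),round((a+90)%180-90,1),len(Q)
def pts(cs): 
    P=np.concatenate([cloud(c).reshape(-1,3) for c in cs]); return P[np.isfinite(P[:,0])]
B=dict(pipe=((.020,.03),(.46,.55,-.06,.04)),tube=((.025,.035),(.43,.52,-.25,-.15)),bar=((.008,.02),(.44,.53,.18,.28)),
 jar=((.03,.055),(.40,.48,-.16,-.07)),square=((.012,.025),(.38,.48,.06,.18)),backL=((.02,.033),(.62,.76,-.06,-.02)),bay=((.02,.033),(.57,.76,-.29,-.02)))
E
python3 - <<'E'
from h import *
for n in('scene','side'):
    P=pts([dict(np.load(f'pics/{n}0.npz'))])
    for k,(z,b) in B.items(): print(n,k,rect(P,z,b))
E
```

```text
scene pipe (array([503.6, -14.3]), array([42.5, 40.9]), 26.9, 120)
scene tube (array([ 473.2, -203.9]), array([46.8, 40.7]), 75.1, 114)
scene bar (array([486.3, 234.5]), array([52. , 32.6]), -30.6, 313)
scene jar (array([ 438.3, -112.5]), array([45.7, 43.9]), 43.8, 240)
scene square (array([441.4, 120.9]), array([59.4, 56.6]), 41.5, 322)
scene backL (array([680.6, -44.8]), array([114.9,  13.4]), -8.8, 269)
scene bay (array([ 666. , -144.4]), array([214.7, 116.6]), 81.2, 694)
side pipe (array([503.7, -12.5]), array([41.2, 40.6]), -78.2, 90)
side tube (array([ 473.9, -202.7]), array([44.9, 41.4]), 76.2, 93)
side bar (array([486.7, 236.1]), array([52.9, 30.6]), -30.7, 300)
side jar (array([ 439.4, -112.4]), array([48.1, 42.7]), -61.3, 291)
side square (array([442.4, 122.7]), array([60.5, 57.2]), -47.6, 427)
side backL (array([682.8, -40.8]), array([117.4,  14.5]), -13.4, 141)
side bay (array([ 668.2, -143.3]), array([217.8, 117.6]), 82.0, 457)
```

```bash
cat >> h.py <<'E'
from scipy.spatial.transform import Rotation as Ro
def go(x,y,z,yaw):
    "remaining shift in tool axes (mm) and turn about tool z (deg) to a world pose"
    o=monitor.get_obs(); R=Ro.from_euler('xyz',o['tcp_rot'],degrees=True)
    d=R.inv().apply(np.array([x,y,z])-o['ee_pos'])*1000
    w=(R.inv()*Ro.from_euler('xyz',[180,0,yaw],degrees=True)).as_rotvec(degrees=True)
    print('t',o['time'],'pos',o['ee_pos'].round(4),o['tcp_rot'].round(1),'q',o['q'].round(0),'F',o['wrist_force'].round(1),'-> shift',d.round(1),'turn',w.round(1))
E
R='[0,0,0,0,0,-7.16]'
python3 -m handwheel '[[0,0,0,0,0,-7.16],[0,0,0,0,0,-7.16],[0,0,0,0,0,-7.16],[0,0,0,0,0,-7.16],[0,0,0,0,0,-7.16],[0,0,0,0,0,-7.16],[0,0,0,0,0,-7.16],[0,0,0,0,0,-7.16]]' -0.53 40
python3 -m handwheel '[[0,0,0,0,0,-7.16],[0,0,0,0,0,-7.16],[0,0,0,0,0,-7.16],[0,0,0,0,0,-7.16],[0,0,0,0,0,-7.16],[0,0,0,0,0,-7.16],[0,0,0,0,0,-7.16],[0,0,0,0,0,-7.16]]'
python3 -m handwheel '[[0,0,0,0,0,-7.16],[0,0,0,0,0,-7.16],[0,0,0,0,0,-7.16],[0,0,0,0,0,0],[0,0.03,0.009,0,0,0],[0,0.039,0.009,0,0,0],[0,0.039,0.009,0,0,0],[0,0.039,0.009,0,0,0]]'
python3 -c "from h import *; go(.4514,.016,.10,150.5)"
```

```text
time: 0.77
ee_pos: [0.1343, -0.5332, 0.2479]
tcp_rot: [-180.0, -0.0, 71.8]
wrist_force: [-0.6, -0.1, 0.7]
opening: 0.0201
time: 1.43
ee_pos: [0.1343, -0.5332, 0.2478]
tcp_rot: [180.0, -0.0, 129.1]
wrist_force: [-0.4, -0.7, -0.5]
opening: 0.0201
time: 2.1
ee_pos: [0.2077, -0.4043, 0.2114]
tcp_rot: [180.0, -0.0, 149.8]
wrist_force: [0.4, -0.3, 1.5]
opening: 0.0199
t 2.1 pos [ 0.2077 -0.4043  0.2114] [180.   -0.  149.8] q [-63.  -9.  -7.  91.   0. -33.] F [ 0.4 -0.3  1.5] -> shift [4.000e-01 4.858e+02 1.116e+02] turn [ 0.  -0.  -0.7]
```

```bash

python3 -m handwheel '[[0,0.039,0.009,0,0,0],[0,0.039,0.009,0,0,0],[0,0.039,0.009,0,0,0],[0,0.039,0.009,0,0,0],[0,0.039,0.009,0,0,0],[0,0.039,0.009,0,0,0],[0,0.039,0.009,0,0,0],[0,0.039,0.009,0,0,0]]'
python3 -m handwheel '[[0,0.039,0.009,0,0,0],[0,0.039,0.009,0,0,0],[0,0.039,0.009,0,0,0],[0,0.039,0.009,0,0,0],[0,0.018,0.003,0,0,0],[0,0,0.03,0,0,0],[0,0,0.03,0,0,0],[0,0,0,0,0,0]]'
python3 -c "from h import *; go(.4514,.016,.02,150.5)"
```

```text
time: 2.77
ee_pos: [0.363, -0.1333, 0.14]
tcp_rot: [180.0, 0.0, 149.9]
wrist_force: [0.8, -1.6, -0.8]
opening: 0.0202
time: 3.43
ee_pos: [0.446, 0.0163, 0.036]
tcp_rot: [-179.8, -0.4, 150.0]
wrist_force: [-1.4, 0.1, -1.7]
opening: 0.02
t 3.4333 pos [0.446  0.0163 0.036 ] [-179.8   -0.4  150. ] q [  2.  -7. -26.  72.  -0.  32.] F [-1.4  0.1 -1.7] -> shift [-4.9  2.5 16. ] turn [-0.2 -0.4 -0.5]
```

```bash

python3 -m handwheel '[[0,0.0025,0.008,0,0,0],[0,0,0.008,0,0,-0.5],[0,0,0,0,0,0],[0,0,0,0,0,0],[0,0,0,0,0,0],[0,0,0,0,0,0],[0,0,0,0,0,0],[0,0,0,0,0,0]]'
python3 - <<'E'
from h import *
go(.664,-.1045,.02,150.5)
c=snap('scene','s1.png'); d=snap('side','d1.png')
a=cv2.resize(c['img'][180:480,100:500,::-1],(800,600)); 
a=np.hstack([c['img'][200:450,150:550,::-1],d['img'][150:400,150:550,::-1]]); cv2.imwrite('pics/c1.png',a)
E
```

```text
time: 4.1
ee_pos: [0.4506, 0.018, 0.0257]
tcp_rot: [180.0, 0.0, 150.7]
wrist_force: [0.2, -0.2, -0.7]
opening: 0.0197
t 4.1 pos [0.4506 0.018  0.0257] [180.    0.  150.7] q [  2.  -7. -26.  70.   0.  32.] F [ 0.2 -0.2 -0.7] -> shift [-246.    -2.2    5.9] turn [0.  0.  0.2]
```

View pics/c1.png

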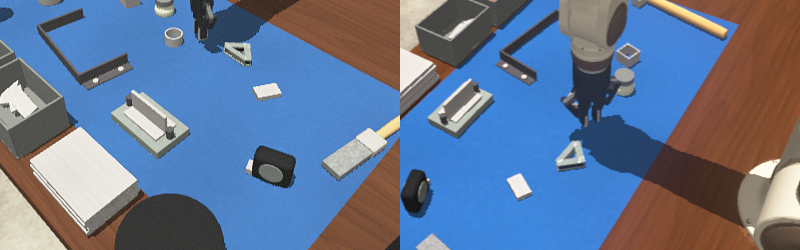

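```bash

python3 -m handwheel '[[0,-0.002,0.005,0,0,0],[-0.012,0,0,0,0,0],[-0.012,0,0,0,0,0],[-0.012,0,0,0,0,0],[-0.012,0,0,0,0,0],[-0.012,0,0,0,0,0],[-0.012,0,0,0,0,0],[-0.012,0,0,0,0,0]]'
python3 -m handwheel '[[-0.012,0,0,0,0,0],[-0.012,0,0,0,0,0],[-0.012,0,0,0,0,0],[-0.012,0,0,0,0,0],[-0.012,0,0,0,0,0],[-0.012,0,0,0,0,0],[-0.012,0,0,0,0,0],[0,0,0,0,0,0]]'
python3 - <<'E'
from h import *
go(.664,-.1045,.02,150.5)
c=snap('scene','s2.png'); d=snap('side','d2.png')
for n,k in (('scene',c),('side',d)):
    P=pts([k]); m=(P[:,2]<.04); print(n,rect(P[m],(.018,.03),(.56,.70,-.18,-.055)))
cv2.imwrite('pics/c2.png',np.hstack([cv2.resize(c['img'][170:320,150:350,::-1],(400,300)),cv2.resize(d['img'][120:270,200:400,::-1],(400,300))]))
E
```

```text
time: 4.87
ee_pos: [0.5228, -0.0252, 0.0198]
tcp_rot: [-180.0, -0.0, 150.7]
wrist_force: [-1.1, 0.8, 0.5]
opening: 0.0199
time: 5.53
ee_pos: [0.597, -0.0669, 0.0197]
tcp_rot: [-180.0, 0.0, 150.6]
wrist_force: [-0.7, 0.3, -0.6]
opening: 0.0202
t 5.5333 pos [ 0.597  -0.0669  0.0197] [-180.     0.   150.6] q [-6. 14. -6. 71. -0. 23.] F [-0.7  0.3 -0.6] -> shift [-76.9   0.1  -0.3] turn [-0.   0.   0.1]
scene (array([622.8, -78.8]), array([44.5, 44.4]), 72.3, 158)
side (array([612.6, -82.2]), array([67.8, 27.6]), -5.0, 64)
```

View pics/c2.png

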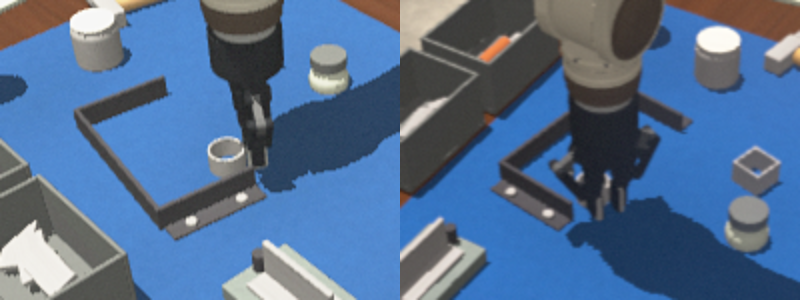

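```bash

python3 -m handwheel '[[-0.012,0,0,0,0,0],[-0.013,0,0,0,0,0],[-0.013,0,0,0,0,0],[-0.013,0,0,0,0,0],[-0.013,0,0,0,0,0],[-0.012,0,0,0,0,0],[0,0,0,0,0,0],[0.02,0,0,0,0,0]]'
python3 -m handwheel '[[0.03,0,0,0,0,0],[0.03,0,-0.01,0,0,0],[0,0,-0.035,0,0,0],[0,0,-0.035,0,0,0],[0,0,0,0,0,-7.16],[0,0,0,0,0,-7.16],[0,0,0,0,0,-7.16],[0,0,0,0,0,-7.16]]'
python3 - <<'E'
from h import *
go(.405,-.207,.09,183.4)
c=snap('scene','s3.png'); d=snap('side','d3.png')
for n,k in (('scene',c),('side',d)):
    P=pts([k]); m=(P[:,2]<.04); print(n,rect(P[m],(.018,.03),(.61,.705,-.18,-.055)),rect(P,*B['tube']))
E
```

```text
time: 6.3
ee_pos: [0.6457, -0.0942, 0.0197]
tcp_rot: [180.0, 0.0, 150.6]
wrist_force: [0.5, 0.9, 0.5]
opening: 0.02
time: 6.97
ee_pos: [0.5914, -0.0634, 0.1005]
tcp_rot: [180.0, -0.0, 179.7]
wrist_force: [0.3, -1.2, -0.1]
opening: 0.0199
t 6.9667 pos [ 0.5914 -0.0634  0.1005] [180.   -0.  179.7] q [-6. 11.  0. 79.  0. -6.] F [ 0.3 -1.2 -0.1] -> shift [ 185.6 -144.5   10.5] turn [ 0.  -0.  -3.7]
scene (array([ 687. , -115.2]), array([44.2, 34.8]), 86.5, 124) None
side (array([ 693.4, -111.3]), array([41.8, 32.3]), -35.5, 51) (array([ 474.6, -203.5]), array([43.9, 43.5]), 74.1, 91)
```

```bash

python3 -m handwheel '[[0,0,0,0,0,-3.7],[0.0324,-0.022,0,0,0,0],[0.0324,-0.022,0,0,0,0],[0.0324,-0.022,0,0,0,0],[0.0324,-0.022,0,0,0,0],[0.0324,-0.022,0,0,0,0],[0.0324,-0.022,0,0,0,0],[0,0,0,0,0,0]]'
python3 -m handwheel '[[0,0,0.035,0,0,0],[0,0,0.035,0,0,0],[0,0,0,0,0,0],[0,0,0,0,0,0],[0,0,0,0,0,0],[0,0,0,0,0,0],[0,0,0,0,0,0],[0,0,0,0,0,0]]'
python3 - <<'E'
from h import *
go(.405,-.207,.02,183.4);go(.632,-.1935,.02,183.4)
E
```

```text
time: 7.73
ee_pos: [0.4006, -0.2082, 0.1002]
tcp_rot: [-180.0, -0.1, -177.5]
wrist_force: [-0.2, 0.4, -0.4]
opening: 0.02
time: 8.4
ee_pos: [0.406, -0.2063, 0.0316]
tcp_rot: [-179.9, 0.1, -177.0]
wrist_force: [0.2, 0.5, 0.4]
opening: 0.0199
t 8.4 pos [ 0.406  -0.2063  0.0316] [-1.799e+02  1.000e-01 -1.770e+02] q [-27.  -7. -25.  71.   0. -30.] F [0.2 0.5 0.4] -> shift [ 1.1 -0.6 11.6] turn [-0.1  0.1 -0.4]
t 8.4 pos [ 0.406  -0.2063  0.0316] [-1.799e+02  1.000e-01 -1.770e+02] q [-27.  -7. -25.  71.   0. -30.] F [0.2 0.5 0.4] -> shift [-226.3    0.9   12. ] turn [-0.1  0.1 -0.4]
```

```bash

python3 -m handwheel '[[0,0,0.0115,0,0,-0.4],[-0.012,0,0,0,0,0],[-0.012,0,0,0,0,0],[-0.012,0,0,0,0,0],[-0.012,0,0,0,0,0],[-0.012,0,0,0,0,0],[-0.012,0,0,0,0,0],[-0.012,0,0,0,0,0]]'
python3 -m handwheel '[[-0.012,0,0,0,0,0],[-0.012,0,0,0,0,0],[-0.012,0,0,0,0,0],[-0.012,0,0,0,0,0],[-0.012,0,0,0,0,0],[-0.012,0,0,0,0,0],[-0.012,0,0,0,0,0],[0,0,0,0,0,0]]'
python3 - <<'E'
from h import *
go(.632,-.1935,.02,183.4)
c=snap('scene','s4.png'); d=snap('side','d4.png')
for n,k in (('scene',c),('side',d)):
    P=pts([k]); m=(P[:,2]<.04); print(n,rect(P[m],(.024,.035),(.58,.67,-.22,-.15)))
cv2.imwrite('pics/c4.png',np.hstack([cv2.resize(c['img'][140:290,150:350,::-1],(400,300)),cv2.resize(d['img'][120:270,220:420,::-1],(400,300))]))
E
```

```text
time: 9.07
ee_pos: [0.4894, -0.2009, 0.018]
tcp_rot: [180.0, -0.0, -176.6]
wrist_force: [-0.9, -0.3, -0.1]
opening: 0.0203
time: 9.73
ee_pos: [0.5743, -0.1958, 0.0179]
tcp_rot: [180.0, 0.0, -176.5]
wrist_force: [0.4, -0.7, 0.6]
opening: 0.02
t 9.7333 pos [ 0.5743 -0.1958  0.0179] [ 180.     0.  -176.5] q [-19.  14.  -5.  71.   0. -22.] F [ 0.4 -0.7  0.6] -> shift [-57.7  -1.2  -2.1] turn [0.  0.  0.1]
scene (array([ 603.8, -188.7]), array([48.5, 43.8]), 1.8, 165)
side (array([ 606.2, -187.4]), array([48.2, 44.3]), 5.6, 61)
```

View pics/c4.png

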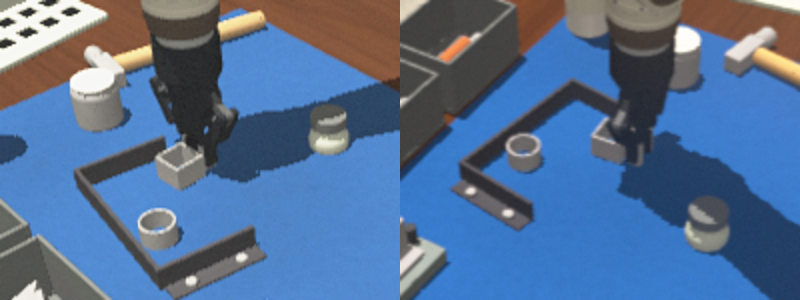

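```bash

python3 -m handwheel '[[-0.0125,0,0,0,0,0],[-0.0125,0,0,0,0,0],[-0.0125,0,0,0,0,0],[-0.0125,0,0,0,0,0],[-0.0125,0,0,0,0,0],[0,0,0,0,0,0],[0.02,0,0,0,0,0],[0.03,0,0,0,0,0]]'
python3 -m handwheel '[[0.03,0,0,0,0,0],[0,0,-0.035,0,0,0],[0,0,-0.035,0,0,0],[0,0,-0.03,0,0,7.16],[0,0,0,0,0,7.16],[0,0,0,0,0,7.16],[0,0,0,0,0,7.16],[0,0,0,0,0,7.16]]' -0.8
python3 -m handwheel '[[0,0,0,0,0,7.16],[0,0,0,0,0,7.16],[0,0,0,0,0,7.16],[0,0,0,0,0,7.16],[0,0,0,0,0,7.16],[0,0,0,0,0,7.16],[0,0,0,0,0,2.6],[0,0,0,0,0,0]]'
python3 - <<'E'
from h import *
go(.473,.298,.09,102)
c=snap('scene','s5.png'); d=snap('side','d5.png')
for n,k in (('scene',c),('side',d)):
    P=pts([k]); m=(P[:,2]<.04); print(n,rect(P[m],(.024,.035),(.62,.705,-.23,-.15)),rect(P,(.018,.03),(.65,.715,-.15,-.07)))
E
```

```text
time: 10.5
ee_pos: [0.5853, -0.1951, 0.018]
tcp_rot: [180.0, -0.0, -176.5]
wrist_force: [0.1, -0.4, -0.1]
opening: 0.0199
time: 11.17
ee_pos: [0.5544, -0.1972, 0.1188]
tcp_rot: [-180.0, -0.0, 147.3]
wrist_force: [0.0, 0.1, 0.1]
opening: 0.0087
time: 11.83
ee_pos: [0.5544, -0.1972, 0.1186]
tcp_rot: [-180.0, -0.0, 101.9]
wrist_force: [-0.2, -0.8, -0.0]
opening: 0.0085
t 11.8333 pos [ 0.5544 -0.1972  0.1186] [-180.    -0.   101.9] q [-20.  10.   1.  81.  -0.  58.] F [-0.2 -0.8 -0. ] -> shift [501.3  22.7  28.7] turn [-0.  -0.  -0.1]
scene (array([ 667.8, -185.9]), array([44.3, 41.8]), -88.4, 169) (array([ 690.9, -115.5]), array([44.1, 39. ]), 50.2, 154)
side (array([ 670.7, -183.9]), array([46.2, 43.7]), -85.0, 93) (array([ 690.5, -114.6]), array([46. , 38.9]), -55.9, 90)
```

```bash

python3 -m handwheel '[[0.0386,0.0018,0,0,0,0],[0.0386,0.0018,0,0,0,0],[0.0386,0.0018,0,0,0,0],[0.0386,0.0018,0,0,0,0],[0.0386,0.0018,0,0,0,0],[0.0386,0.0018,0,0,0,0],[0.0386,0.0018,0,0,0,0],[0.0386,0.0018,0,0,0,0]]'
python3 -m handwheel '[[0.0386,0.0018,0,0,0,0],[0.0386,0.0018,0,0,0,0],[0.0386,0.0018,0,0,0,0],[0.0386,0.0018,0,0,0,0],[0.0386,0.0018,0,0,0,0],[0,0,0,0,0,0],[0,0,0.035,0,0,0],[0,0,0.035,0,0,0]]'
python3 -m handwheel '[[0,0,0.01,0,0,0],[0,0,0,0,0,0],[0,0,0,0,0,0],[0,0,0,0,0,0],[0,0,0,0,0,0],[0,0,0,0,0,0],[0,0,0,0,0,0],[0,0,0,0,0,0]]'
python3 - <<'E'
from h import *
go(.473,.298,.02,102); go(.5556+.0-.208*.026,-.09+.978*.026,.02,102)
d=snap('side','d6.png')
P=pts([d]); print(rect(P,*B['bar']))
E
```

```text
time: 12.6
ee_pos: [0.504, 0.1094, 0.1189]
tcp_rot: [180.0, 0.0, 102.2]
wrist_force: [0.9, -0.2, 0.5]
opening: 0.0088
time: 13.27
ee_pos: [0.4743, 0.2999, 0.0498]
tcp_rot: [179.7, -0.1, 102.3]
wrist_force: [-0.3, 0.6, -0.9]
opening: 0.0084
time: 13.93
ee_pos: [0.4738, 0.2986, 0.0395]
tcp_rot: [179.9, -0.0, 102.1]
wrist_force: [-0.5, 0.8, -1.2]
opening: 0.0086
t 13.9333 pos [0.4738 0.2986 0.0395] [179.9  -0.  102.1] q [ 32.   7. -10.  72.   0. 110.] F [-0.5  0.8 -1.2] -> shift [-0.4 -0.9 19.5] turn [ 0.1 -0.   0.1]
t 13.9333 pos [0.4738 0.2986 0.0395] [179.9  -0.  102.1] q [ 32.   7. -10.  72.   0. 110.] F [-0.5  0.8 -1.2] -> shift [-371.1   -1.2   19.3] turn [ 0.1 -0.   0.1]
(array([485.7, 230.2]), array([47.6, 18. ]), -70.7, 33)
```

```bash

python3 -m handwheel '[[0,0,0.0195,0,0,0],[0,0,0,0,0,0],[-0.012,0,0,0,0,0],[-0.01,0,0,0,0,0],[-0.008,0,0,0,0,0],[-0.008,0,0,0,0,0],[-0.01,0,0,0,0,0],[-0.012,0,0,0,0,0]]'
python3 -m handwheel '[[-0.012,0,0,0,0,0],[-0.012,0,0,0,0,0],[-0.012,0,0,0,0,0],[-0.012,0,0,0,0,0],[-0.012,0,0,0,0,0],[-0.012,0,0,0,0,0],[-0.012,0,0,0,0,0],[0,0,0,0,0,0]]'
python3 - <<'E'
from h import *
go(.550,-.065,.02,102)
c=snap('scene','s7.png'); d=snap('side','d7.png')
for n,k in (('scene',c),('side',d)):
    P=pts([k]); print(n,rect(P,(.008,.015),(.47,.57,.06,.2)))
cv2.imwrite('pics/c7.png',np.hstack([cv2.resize(c['img'][180:330,230:430,::-1],(400,300)),cv2.resize(d['img'][200:350,200:400,::-1],(400,300))]))
E
```

```text
time: 14.65
ee_pos: [0.4862, 0.2389, 0.0195]
tcp_rot: [180.0, -0.0, 102.1]
wrist_force: [-0.4, -0.1, -0.5]
opening: 0.0086
time: 15.32
ee_pos: [0.504, 0.1556, 0.0193]
tcp_rot: [-180.0, 0.0, 102.0]
wrist_force: [-1.5, -0.2, -0.3]
opening: 0.0088
t 15.3167 pos [0.504  0.1556 0.0193] [-180.    0.  102.] q [ 17.   4. -17.  70.  -0.  95.] F [-1.5 -0.2 -0.3] -> shift [-225.3   -0.7   -0.6] turn [-0.  0. -0.]
scene (array([521.3, 153. ]), array([65. , 51.2]), -26.4, 293)
side (array([521.8, 162.6]), array([72.8, 24.2]), 2.8, 126)
```

View pics/c7.png

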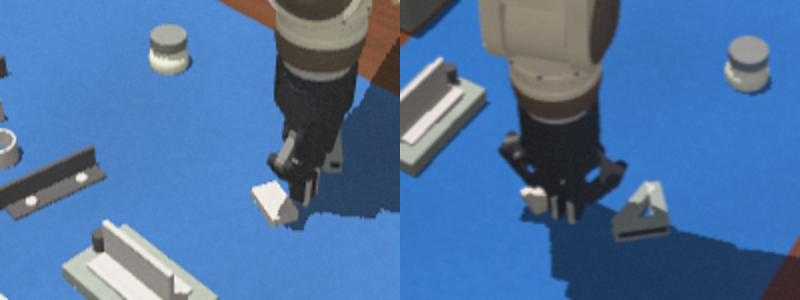

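```bash
cat >> h.py <<'E'
def bar(cs,box=(.47,.76,-.26,.26)):
    for c in cs:
        W=cloud(c); g=c['img'].astype(int)
        m=(g.min(2)>120)&(W[...,2]>.007)&(W[...,2]<.016)&(W[...,0]>box[0])&(W[...,0]<box[1])&(W[...,1]>box[2])&(W[...,1]<box[3])
        n,l,s,_=cv2.connectedComponentsWithStats(m.astype(np.uint8))
        i=1+np.argmax(s[1:,4]); Q=W[l==i]; print('bar',rect(Q,(0,1),(0,1,-1,1)))
        print((cv2.boxPoints(cv2.minAreaRect((Q[:,:2]*1000).astype(np.float32)))).round().tolist())
E
python3 - <<'E'
from h import *
bar([dict(np.load(f'pics/{n}7.npz')) for n in 'sd'],(.47,.6,.06,.2))
E
```

```text
bar (array([535.7, 145.5]), array([50.9, 31. ]), 66.8, 211)
[[511.0, 128.0], [540.0, 116.0], [560.0, 163.0], [531.0, 175.0]]
bar (array([547.1, 158.9]), array([23.1, 12.5]), 12.8, 35)
[[534.0, 162.0], [537.0, 150.0], [560.0, 155.0], [557.0, 168.0]]
```

```bash

python3 -m handwheel '[[0.02,0,0,0,0,0],[0.025,0,-0.01,0,0,0],[0,0,-0.03,0,0,7.0],[0,0,0,0,0,7.0],[0,0,0,0,0,7.0],[0,0,0,0,0,7.0],[0,0,0,0,0,7.0],[0,0,0,0,0,0]]' -0.7
python3 - <<'E'
from h import *
bar([cams.camera('scene'),cams.camera('side')],(.47,.6,.06,.2))
go(.5545,.190,.0195,67)
E
```

```text
time: 16.08
ee_pos: [0.494, 0.2022, 0.0592]
tcp_rot: [-180.0, 0.0, 66.8]
wrist_force: [0.4, -0.9, -0.8]
opening: 0.0127
bar (array([535.8, 145.9]), array([51.3, 31.2]), 71.1, 277)
[[513.0, 127.0], [542.0, 117.0], [559.0, 165.0], [529.0, 175.0]]
bar None
[[516.0, 129.0], [516.0, 129.0], [515.0, 130.0], [515.0, 130.0]]
t 16.1833 pos [0.4941 0.2021 0.0592] [-180.    -0.    67.3] q [ 22.   3. -13.  74.   0. 135.] F [ 0.9  0.7 -0.2] -> shift [12.1 60.4 39.7] turn [-0.  -0.   0.3]
```

```bash

python3 -m handwheel '[[0,0,0,0,0,-3],[0.006,0.029,0,0,0,0],[0.0055,0.0285,0,0,0,0],[0,0,0.03,0,0,0],[0,0,0.0095,0,0,0],[0,0,0,0,0,0],[0,0,0,0,0,0],[0,0,0,0,0,0]]'
python3 -m handwheel '[[-0.01,0,0,0,0,0],[-0.009,0,0,0,0,0],[-0.01,0,0,0,0,0],[-0.01,0,0,0,0,-3],[-0.01,0,0,0,0,-3],[-0.01,0,0,0,0,-3],[-0.01,0,0,0,0,-3],[-0.01,0,0,0,0,-3]]'
python3 - <<'E'
from h import *
go(.550,-.065,.0195,100)
bar([cams.camera('scene')],(.47,.6,.0,.2))
E
```

```text
time: 16.85
ee_pos: [0.5514, 0.193, 0.0196]
tcp_rot: [-179.9, 0.0, 70.2]
wrist_force: [0.2, -1.1, -0.7]
opening: 0.0128
time: 17.52
ee_pos: [0.5295, 0.1159, 0.0199]
tcp_rot: [-180.0, -0.0, 85.2]
wrist_force: [1.0, -0.2, -0.2]
opening: 0.0126
t 17.5167 pos [0.5295 0.1159 0.0199] [-180.    -0.    85.2] q [ 12.   6. -14.  70.   0. 107.] F [ 1.  -0.2 -0.2] -> shift [-178.6   35.6    0.4] turn [ -0.   -0.  -14.8]
bar (array([539. ,  80.8]), array([50.7, 10.8]), 84.4, 92)
[[531.0, 56.0], [542.0, 55.0], [547.0, 106.0], [536.0, 107.0]]
```

```bash

python3 -m handwheel '[[-0.01,0,0,0,0,-3],[-0.01,0,0,0,0,-3],[-0.01,0,0,0,0,-3],[-0.01,0,0,0,0,-3],[-0.01,0,0,0,0,-3],[-0.012,0,0,0,0,0],[-0.012,0,0,0,0,0],[0,0,0,0,0,0]]'
python3 - <<'E'
from h import *
go(.550,-.065,.0195,100)
c=snap('scene','s8.png');d=snap('side','d8.png')
bar([c,d],(.47,.6,-.05,.15))
cv2.imwrite('pics/c8.png',np.hstack([cv2.resize(c['img'][180:330,180:380,::-1],(400,300)),cv2.resize(d['img'][180:330,230:430,::-1],(400,300))]))
E
```

```text
time: 18.23
ee_pos: [0.5356, 0.0417, 0.0199]
tcp_rot: [180.0, 0.0, 99.8]
wrist_force: [0.2, 0.5, 0.6]
opening: 0.0125
t 18.2333 pos [0.5356 0.0417 0.0199] [180.    0.   99.8] q [  4.   5. -15.  70.  -0.  85.] F [0.2 0.5 0.6] -> shift [-107.6   -4.     0.5] turn [ 0.   0.  -0.2]
bar (array([548.8,   8.7]), array([51.5, 24.3]), -86.8, 148)
[[535.0, 34.0], [538.0, -18.0], [562.0, -16.0], [560.0, 35.0]]
bar (array([537.6, -11.5]), array([16.8, 11.2]), -58.1, 23)
[[528.0, -7.0], [537.0, -22.0], [547.0, -16.0], [538.0, -1.0]]
```

View pics/c8.png

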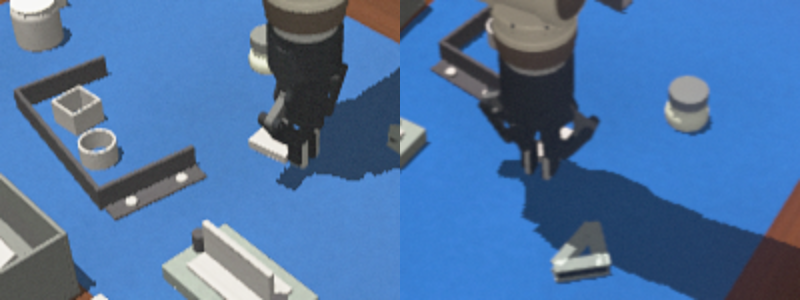

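```bash

python3 -m handwheel '[[0.008,0,0,0,0,0],[0,0.005,0,0,0,0],[0,0,0,0,0,0],[-0.01,0,0,0,0,0],[-0.012,0,0,0,0,0],[-0.012,0,0,0,0,0],[-0.012,0,0,0,0,0],[-0.012,0,0,0,0,0]]'
python3 -m handwheel '[[-0.012,0,0,0,0,0],[-0.012,0,0,0,0,0],[-0.012,0,0,0,0,0],[-0.01,0,0,0,0,0],[0,0,0,0,0,0],[0.025,0,0,0,0,0],[0.025,0,-0.01,0,0,0],[0,0,-0.035,0,0,0]]' -
python3 - <<'E'
from h import *
go(.550,-.065,.0195,100)
c=snap('scene','s9.png');d=snap('side','d9.png')
bar([c,d],(.47,.62,-.16,.05))
E
```

```text
time: 19.0
ee_pos: [0.5492, -0.0063, 0.0197]
tcp_rot: [-180.0, 0.0, 100.0]
wrist_force: [-0.1, 0.2, 0.1]
opening: 0.0125
time: 19.67
ee_pos: [0.5447, 0.0021, 0.0602]
tcp_rot: [-179.5, -0.1, 100.2]
wrist_force: [0.7, -0.3, 0.2]
opening: 0.0128
t 19.6667 pos [0.5447 0.0021 0.0602] [-1.795e+02 -1.000e-01  1.002e+02] q [  0.   5. -10.  75.   0.  80.] F [ 0.7 -0.3  0.2] -> shift [-67.   -6.3  40.6] turn [-0.5 -0.1  0.2]
bar (array([560.2, -88.5]), array([52.5, 31. ]), -80.6, 208)
[[541.0, -65.0], [549.0, -117.0], [580.0, -112.0], [571.0, -60.0]]
bar (array([549. , -86.6]), array([54. , 21.1]), 78.3, 73)
[[533.0, -111.0], [554.0, -115.0], [565.0, -62.0], [544.0, -58.0]]
```

```bash

python3 -m handwheel '[[0,0,-0.02,0,0,-7.16],[0,0,0,0,0,-7.16],[0,0,0,0,0,-7.16],[0,0,0,0,0,-7.16],[0,0,0,0,0,-7.16],[0,0,0,0,0,-7.16],[0,0,0,0,0,-7.16],[0,0,0,0,0,-7.16]]' -0.53
python3 -m handwheel '[[0,0,0,0,0,-7.16],[0,0,0,0,0,-7.16],[0.008,-0.029,0,0,0,0],[0.008,-0.029,0,0,0,0],[0.008,-0.029,0,0,0,0],[0,0,0.02,0,0,0],[0,0,0,0,0,0],[0,0,0,0,0,0]]' -
python3 - <<'E'
from h import *
go(.5085,-.0813,.0195,172);go(.6505-.026*.99,-.101+.026*.139,.0195,172)
c=snap('scene','s10.png');bar([c],(.47,.62,-.16,.05))
E
```

```text
time: 20.43
ee_pos: [0.5484, -0.0006, 0.0848]
tcp_rot: [180.0, 0.0, 157.7]
wrist_force: [0.1, -0.7, -0.0]
opening: 0.0201
time: 21.1
ee_pos: [0.5114, -0.0832, 0.0643]
tcp_rot: [180.0, -0.1, 171.6]
wrist_force: [-0.0, 0.5, 0.6]
opening: 0.0201
t 21.1 pos [ 0.5114 -0.0832  0.0643] [ 1.800e+02 -1.000e-01  1.716e+02] q [ -9.   1. -14.  75.   0.  -1.] F [-0.   0.5  0.6] -> shift [ 3.1  1.5 44.8] turn [ 0.  -0.1 -0.4]
t 21.1 pos [ 0.5114 -0.0832  0.0643] [ 1.800e+02 -1.000e-01  1.716e+02] q [ -9.   1. -14.  75.   0.  -1.] F [-0.   0.5  0.6] -> shift [-114.3    2.5   44.6] turn [ 0.  -0.1 -0.4]
bar (array([560.8, -86.9]), array([50.1, 32.6]), -79.4, 211)
[[540.0, -65.0], [549.0, -115.0], [581.0, -109.0], [572.0, -59.0]]
```

```bash

python3 -m handwheel '[[0.003,0.0015,0.02,0,0,0],[0,0,0.0245,0,0,0],[0,0,0,0,0,0],[-0.012,0,0,0,0,0],[-0.008,0,0,0,0,0],[-0.008,0,0,0,0,0],[-0.01,0,0,0,0,0],[-0.012,0,0,0,0,0]]' -
python3 -m handwheel '[[-0.012,0,0,0,0,0],[-0.012,0,0,0,0,0],[-0.012,0,0,0,0,0],[-0.012,0,0,0,0,0],[-0.012,0,0,0,0,0],[-0.007,0,0,0,0,0],[0,0,0,0,0,0],[0,0,0,0,0,0]]' -
python3 - <<'E'
from h import *
go(.6505-.026*.99,-.101+.026*.139,.0195,172)
c=snap('scene','s11.png');d=snap('side','d11.png'); bar([c,d],(.6,.68,-.15,.0))
cv2.imwrite('pics/c11.png',np.hstack([cv2.resize(c['img'][150:300,150:350,::-1],(400,300)),cv2.resize(d['img'][120:270,220:420,::-1],(400,300))]))
E
```

```text
time: 21.82
ee_pos: [0.5595, -0.0884, 0.0211]
tcp_rot: [180.0, 0.0, 171.7]
wrist_force: [-1.6, 0.4, 0.3]
opening: 0.0199
time: 22.48
ee_pos: [0.6251, -0.0982, 0.0203]
tcp_rot: [-180.0, -0.0, 171.7]
wrist_force: [-0.4, -0.1, -0.2]
opening: 0.0199
t 22.4833 pos [ 0.6251 -0.0982  0.0203] [-180.    -0.   171.7] q [-9. 18. -0. 72. -0. -1.] F [-0.4 -0.1 -0.2] -> shift [0.5 0.7 0.8] turn [-0.  -0.  -0.3]
bar (array([ 650.6, -105.4]), array([51.7, 34.2]), 82.6, 214)
[[630.0, -129.0], [664.0, -133.0], [671.0, -82.0], [637.0, -78.0]]
bar (array([656. , -83.7]), array([28.6, 12. ]), -5.5, 35)
[[641.0, -88.0], [670.0, -91.0], [671.0, -79.0], [642.0, -76.0]]
```

View pics/c11.png

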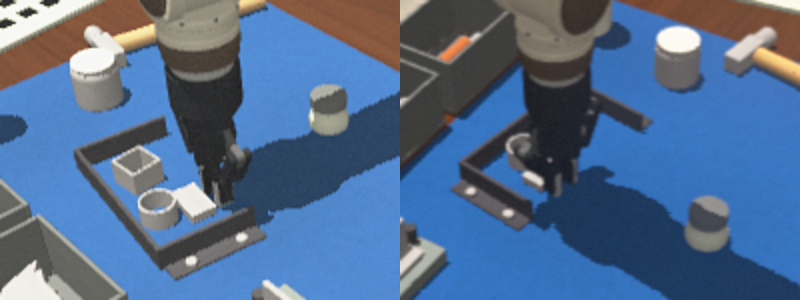

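```bash

python3 -m handwheel '[[0.02,0,0,0,0,0],[0.03,0,0,0,0,0],[0.03,0,0,0,0,0],[0,0,-0.035,0,0,0],[0,0,-0.035,0,0,0],[0.03,0,-0.03,0,0,0],[0.035,0,-0.01,0,0,0],[0.035,0,0,0,0,0]]' -
python3 -m handwheel '[[0.035,0,0,0,0,0],[0.035,0,0,0,0,0],[0,0,0,0,0,0],[0,0,0,0,0,0],[0,0,0,0,0,0],[0,0,0,0,0,0],[0,0,0,0,0,0],[0,0,0,0,0,0]]' -
python3 - <<'E'
from h import *
c=snap('scene','s12.png');d=snap('side','d12.png'); bar([c,d],(.6,.685,-.15,.0))
a=np.radians(-8.4);R=np.array([[np.cos(a),np.sin(a)],[-np.sin(a),np.cos(a)]])
for n,k in(('scene',c),('side',d)):
    P=pts([k]); print(n,'bay',rect(P,*B['bay']),'sq',rect(P,*B['square']),'jar',rect(P,*B['jar']))
    # offcuts in bay frame: anything >6 mm high between the side walls
    Q=P.copy(); Q[:,:2]=(P[:,:2]-[.6645,-.1435])@R.T
    m=(abs(Q[:,1])<.09)&(Q[:,0]>-.12)&(Q[:,0]<.045)&(Q[:,2]>.006)&(Q[:,2]<.04); print('min bay x of offcuts mm',np.percentile(Q[m,0]*1000,[0,1]).round(),'y',(Q[m,1].min()*1000).round(),(Q[m,1].max()*1000).round())
im,_=topmap([c,d]); cv2.imwrite('pics/top12.png',im)
E
```

```text
time: 23.25
ee_pos: [0.4472, -0.0723, 0.1328]
tcp_rot: [-180.0, 0.3, 171.7]
wrist_force: [-0.4, -0.1, 0.1]
opening: 0.0201
time: 23.92
ee_pos: [0.3786, -0.0622, 0.1294]
tcp_rot: [180.0, -0.1, 171.7]
wrist_force: [0.1, 0.8, -0.4]
opening: 0.0201
bar (array([ 652.4, -104.5]), array([52.5, 30.1]), 79.7, 214)
[[633.0, -128.0], [663.0, -133.0], [672.0, -81.0], [642.0, -76.0]]
bar (array([ 653.6, -103.3]), array([50.9, 34. ]), 84.1, 176)
[[634.0, -127.0], [668.0, -130.0], [673.0, -80.0], [639.0, -76.0]]
scene bay (array([ 666. , -143.9]), array([215.6, 115.8]), 81.4, 1039) sq (array([441.3, 121. ]), array([58.8, 57.4]), 40.6, 327) jar (array([ 438.4, -112.1]), array([46.4, 43.5]), 45.9, 238)
min bay x of offcuts mm [-33. -31.] y -65.0 64.0
side bay (array([ 667.9, -142.3]), array([214. , 120.6]), 81.9, 678) sq (array([443.2, 121.8]), array([61.7, 57.3]), -48.8, 419) jar (array([ 440.6, -110.8]), array([47.8, 39.7]), -56.0, 271)
min bay x of offcuts mm [-34. -31.] y -65.0 65.0
```

View pics/top12.png

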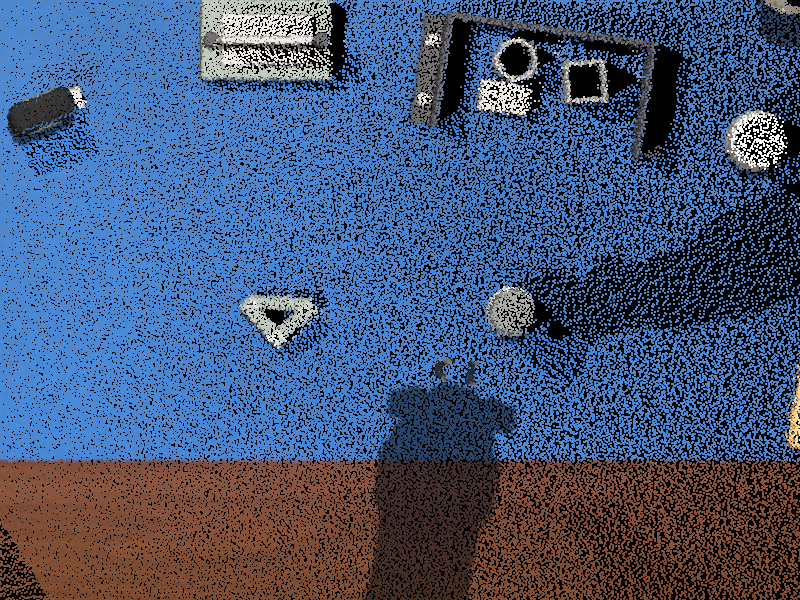

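All three offcuts lie inside the bay: ring (515,60), tube (585,80), bar (505,97), with the mouth at rows 125–155. The jar and square are unmoved.

```bash
python3 -c "from workcell import order; print(order.job_done())"
```

```text
the job is handed in; nothing more can be done
None
```

All three offcuts are swept into the scrap bay, and I handed the job in at about 24 s of the 72 s allowed. I pushed the pipe first, then the tube, then the bar, sliding each along the bench without lifting it.

- **In the bay:** in both cameras, the part nearest the open front is about 21 mm inside the mouth line. The parts keep about 35 mm clear of each side wall.
- **Left alone:** the square and jar measure within about 2 mm of where they started. The bay measures the same as before. The jig, tape measure and tin look unmoved in the top view made from the cameras. The hammer and brush lie mostly or wholly outside that view, so I did not check them at the end, but the arm did not work near them.
- **Forces:** wrist force readings stayed under 3 N throughout.
- **What went wrong:** the first push on the bar turned it, and it slipped to one side of the fingers. I pushed it from its short end instead, then broadside into the bay.
- **Disagreements:** while the arm hid part of the bar, the side camera's readings of it did not match the scene camera's. With the arm clear, the two agreed to about 1 mm in position and 4° in angle.

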